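Lay the marking square against the board edge

TASK

Three aluminium marking squares hang on the slanted stand. Take the one whose blade reaches right across the wooden board, leaving the other two and everything else where they are, and set it down without dropping it: blade flat on the board, fence flush against the board's far long edge (the one away from the robot), and either long edge of the blade on the pencil line, ready to mark along it. Then let go.

Things in the scene. Friction and masses are not known exactly. Their poses are not given: they have to be found in the camera images.
- square_long: T-shaped aluminium square, blade 155 long x 36 wide x 4 thick, fence 80 wide x 14 thick. Origin: middle of the fence's inner face at the blade's underside; -x along the blade to its tip, +y along the fence, +z up. A rib 14 wide runs along the blade's middle from x = -18, its top at z = 32. 0.2 kg, balances at x = -65. The only one to reach across the board. At first it slopes 35 degrees
- square_mid: the same kind of square with a blade 120 long: too short. Same origin and axes as the long one
- square_short: the same kind of square with a blade 90 long: too short. Same origin and axes
- square_long_fence_a (a point): on the long square: point on the fence's inner face, at the height of the blade's underside, 37 from its origin toward +y. The inner face is flat and reaches 14 below the blade's underside, to hook over an edge
- square_long_fence_b (a point): the same, 37 toward -y
- square_long_tip (a point): on the long square: middle of the blade's tip, at its underside
- stand: fixed plywood stand, 310 wide; a 16 thick panel 180 long slopes at 35 degrees, low side (-x of the stand) towards the robot, top edge 120 above the table. The squares lie on the panel side by side, 100 between ribs, in any order, blades pointing down the slope, fences hooked over its top edge. Origin: centre of its underside; +y along its width
- board: light wooden board lying fixed on the table: 140 wide (x) x 300 long (y) x 22 thick, held at its short ends by low dark steel clamps up to 37 above the table and covering 17 of each end. Origin: centre of its underside; its far long edge is at +70 along its x
- mark: dark pencil line 3 wide drawn on the board's top, square across it from edge to edge. Origin: where the line's middle meets the board's far long edge, on the top surface (22 above the table); -x runs along the line toward the robot, +y along the edge, +z up. Axes parallel to the board's
- phone: black phone, 150 x 72 x 9, lying on the table: leave alone. Origin: centre of its underside
- tin: round dark tin, 68 across and 40 high: leave alone. Origin: centre of its underside
- grinder: white electric coffee grinder, upright, 94 across and 165 high: leave alone. Origin: centre of its underside

How it is judged:
On the way, in this order (a step that is already met when the one before it is completed fails the run):
1. the long square is held clear of the stand (contact force between square_long and the fingers above 0.5 N and contact force between square_long and stand below 0.01 N and distance of square_long from where it was at the start of the episode above 0.04 m), for 0.2 s.
2. it is set down on the board while the fingers still touch it (not dropped) (contact force between square_long and the fingers above 0.3 N and contact force between square_long and board above 0.1 N and angle between square_long's own z axis and vertical below 0.15 rad), for 0.1 s.
At the end, for the whole second after the job is handed in: The long square lies still and released with its blade flat on the board (within 3 mm), both ends of its fence's inner face within 2 mm of the board's far edge (3 mm allowed the pressing way), and one long edge of the blade, left or right, within 4 mm of the middle of the pencil line (x of square_long_fence_a in the frame of mark between -0.003 and 0.002 m and x of square_long_fence_b in the frame of mark between -0.003 and 0.002 m and z of square_long in the frame of mark between -0.003 and 0.003 m and z of square_long_tip in the frame of mark between -0.003 and 0.003 m and (y of square_long in the frame of mark between 0.014 and 0.022 m or y of square_long in the frame of mark between -0.022 and -0.014 m) and linear speed of square_long below 0.01 m/s and contact force between square_long and the fingers below 0.1 N); the robot touches nothing.
It fails at once if the middle square is moved more than 15 mm (distance of square_mid from where it was at the start of the episode above 0.015 m).
It fails at once if the short square is moved more than 15 mm (distance of square_short from where it was at the start of the episode above 0.015 m).
It fails at once if the phone is moved more than 20 mm (distance of phone from where it was at the start of the episode above 0.02 m).
It fails at once if the tin is moved more than 20 mm (distance of tin from where it was at the start of the episode above 0.02 m).
It fails at once if the grinder is moved more than 20 mm (distance of grinder from where it was at the start of the episode above 0.02 m).
It also fails if it takes over 32 s, if anything falls off the work surface, if the arm or the gripper's body presses on something with over 40 N, if the wrist force passes 120 N, or if a joint passes its speed limit or range.

ROBOT

A 7-joint arm with a two-finger parallel gripper is mounted at the origin on the work surface. World frame = base frame: x ahead of the robot, y to its left, z up, the work surface at z = 0. Lengths are in m, angles in rad, forces in N, time in s.
With the tool pointing down it reaches from about 0.4 to 0.85 m from the base axis. Payload 10.4 kg.
Tool frame: the origin (TCP) lies at the very end of the fingers, on their centre line; the grasp point (between the pads) lies 19 mm behind it (manip.grip_point_offset is the distance from the TCP to the grasp point, in m); z points along the fingers, y is the line along which they close (so a half turn about z gives the same grasp; the last joint's range is limited). The gripper opens to 85 mm and grips with 20 to 120 N. Pads are 22 mm wide; open, the fingers measure 114 mm over their backs; the gripper's body (76 mm by 85 mm) begins 54 mm behind the grasp point. The pads swing forward as they close: fully open they stand 13 mm farther back than shut.
Start: joints at [1.146, 0.332, -0.065, 1.46, 0.022, 1.35, -0.088], TCP at [0.244, -0.575, 0.231] pointing down, gripper open.
Joint ranges: [-2.6, 2.6], [-0.5, 2.12], [-1.47, 1.34], [0.16, 2.42], [-1.27, 4.41], [0.06, 2.06], [-2.6, 2.6]. Speed limits (rad/s): [2.22, 2.22, 2.79, 2.79, 3.14, 3.14, 3.14].

INTERFACE

Orientations are given as a unit quaternion [x, y, z, w].
In Python, from workcell import manip gives the robot as it stands. The module is installed in compiled form; this text tells all that it offers.
- The arm moves only by the tool step_arm, never from a script. Its argument "moves" is a list of rows, each a list of 7 numbers: the closure, from 0 (fully open) to 1 (shut), then the shift along the world's x, y, z in mm, then the turn, a rotation vector about the world's x, y, z in rad. In form: [[grip, tx, ty, tz, ax, ay, az], ...]. A call has 1 to 10 rows; each row is the pose to reach, as a shift and turn from the pose commanded when the call began; what a row does not reach only later rows make up. A row lasts 1/10 s, in which the tool goes at most 50 mm and 8.59 degrees, less where a joint would pass 70% of its speed; a pose out of reach is approached as far as the arm can. A call with a gripper value outside its range is refused whole. The fingers move at their own pace and stop on an object; "grip_force" is the grip in N (left out, the last holds). Time passes only in rows, so rows that repeat a pose let the fingers close. It gives the time, the measured TCP pose, the force, the opening and the grip force at its end, in the units of the state.
- manip.get_obs(): the state, without advancing time (a new reading comes with each control period).
- manip.camera(name): name is "scene" or "top" or "wrist"; returns a dict with "image" (400x640x3 uint8, blue, green, red), "K" (3x3 intrinsics, pixels), "dist_coeffs" ([k1, k2, p1, p2, k3] as OpenCV has them; the pictures are not rectified), "rvec" (rotation vector, rad) and "tvec" (3), from world to camera coordinates, as OpenCV has them; the wrist camera has in their place "mount" (4x4, takes a point from camera to tool coordinates, whose origin is the TCP and whose axes are the flange's). Camera axes: x right, y down, z forward; pixel columns grow to the right and rows downward; lengths in m; the calibration is good to about 2 mm. A picture is of the moment at which its call begins: read the wrist's pose just before it. There is no depth.
- manip.hand_in(): hands the job in; it is judged then, once.
The state is a dict: "clock": time; "joint_pos": joint angles; "joint_velocities": joint speeds; "tau": joint torques, N m; "position": TCP position; "ee_rot": TCP orientation; "ft_force": force on the tool from outside, world axes, zero at the start; "torque": the same for the moment, N m; "grip_width": opening from 0.0 (shut) to 1.0 (fully open); "grasp_force": force on a finger pad.
Only numpy, scipy, OpenCV 4.12 (cv2) and the standard library are available. Lean on these libraries where they do the work, as an engineer would, in place of code of your own. Each camera call takes 0.05 s, during which the arm holds its last target. There are 200 camera calls.

## Working session

There is one attempt and no reset: what is moved stays moved. The work goes in short steps, Python scripts to look and compute and a tool call to move; the robot and the scene stay as the last step left them, time stands still between calls to the robot, and variables do not carry over. Pictures are saved under pics/ and viewed, at most 10 in all, crops included, and the job is handed in when it is done.

Besides the shell and the picture viewer there is one more tool, called by a JSON object that holds its "name" and its "arguments", one argument or row to a line. step_arm: Moves the arm, as the interface text tells. Its arguments: {"type":"object","properties":{"moves":{"type":"array","items":{"type":"array","items":{"type":"number"}}},"grip_force":{"type":"number"}},"required":["moves"]}

```bash
mkdir -p pics
cat > h.py <<'E'
import numpy as np, cv2
from workcell import manip
from scipy.spatial.transform import Rotation as R
def cam(n):
    o=manip.get_obs(); c=manip.camera(n)
    if n=="wrist":
        T=np.eye(4);T[:3,:3]=R.from_quat(o["ee_rot"]).as_matrix();T[:3,3]=o["position"]
        C=T@np.array(c["mount"])
    else:
        r=cv2.Rodrigues(np.array(c["rvec"],float))[0];C=np.eye(4);C[:3,:3]=r.T;C[:3,3]=-r.T@np.ravel(c["tvec"])
    return c["image"],(np.array(c["K"]),np.array(c["dist_coeffs"]),C)
def rays(cal,uv):
    K,d,C=cal
    p=cv2.undistortPoints(np.array(uv,float).reshape(-1,1,2),K,d).reshape(-1,2)
    return C[:3,3],np.c_[p,np.ones(len(p))]@C[:3,:3].T
def onz(cal,uv,z):
    o,d=rays(cal,uv); return o+d*((z-o[2])/d[:,2])[:,None]
def onplane(cal,uv,n,p):
    o,d=rays(cal,uv); return o+d*(((np.array(p)-o)@n)/(d@n))[:,None]
def proj(cal,P):
    K,d,C=cal; r=C[:3,:3].T
    return cv2.projectPoints(np.array(P,float).reshape(-1,1,3),cv2.Rodrigues(r)[0],-r@C[:3,3],K,d)[0].reshape(-1,2)
E
python3 - <<'E'
from h import *
import pickle
D={}
for n in("top","scene"):
    i,c=cam(n);cv2.imwrite(f"pics/{n}0.png",i);D[n]=(i,c);print(n,c[2][:3].round(3).tolist())
pickle.dump(D,open("d0.pkl","wb"))
o=manip.get_obs();print(o["clock"],o["position"],o["ee_rot"],manip.grip_point_offset)
print(manip.camera("wrist")["mount"])
E
```

```text
top [[0.008, -0.987, 0.158, 0.434], [-1.0, -0.011, -0.023, 0.073], [0.025, -0.157, -0.987, 1.174]]
scene [[-0.582, 0.452, -0.676, 1.59], [0.813, 0.337, -0.475, 0.761], [0.013, -0.826, -0.563, 0.933]]
0.1 [ 0.24428125 -0.57492042  0.23058508] [ 9.79887220e-01  1.99551064e-01 -1.51469777e-04 -6.21943984e-04] 0.0187
[[ 9.14667520e-04 -9.46533926e-01 -3.22602992e-01  8.30489984e-02]
 [ 9.99999239e-01  1.13302610e-03 -4.89086663e-04  1.11364914e-03]
 [ 8.28454729e-04 -3.22602299e-01  9.46534242e-01 -1.42696662e-01]
 [ 0.00000000e+00  0.00000000e+00  0.00000000e+00  1.00000000e+00]]
```

View pics/top0.png

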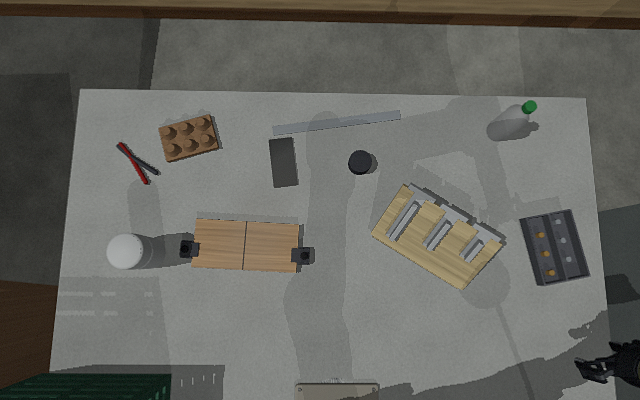

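View pics/scene0.png

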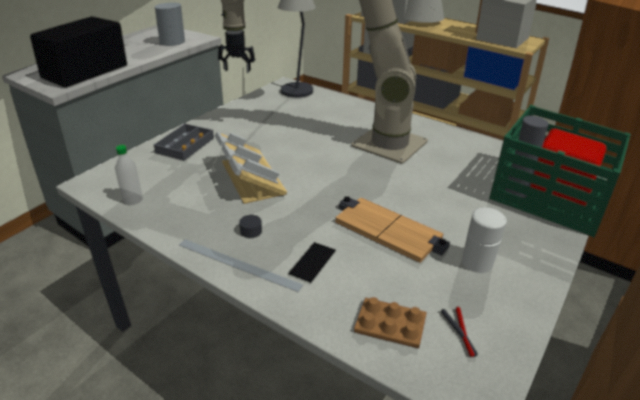

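The long square is the leftmost one in the top view, with its rib running from about (391,238) to (414,203). The board spans about (191,219) to (301,272), and the pencil line is at column 245. Next I'll get rough coordinates from these.

Run:
```python
from h import *
import pickle
D=pickle.load(open("d0.pkl","rb"));i,c=D["top"]
print("board",onz(c,[(195,219),(300,223),(298,272),(191,268),(246,221),(244,270)],.022).round(3).tolist())
print("stand top corners",onz(c,[(409,184),(506,236)],.12).round(3).tolist(),"low",onz(c,[(371,235),(464,290)],.01).round(3).tolist())
print("rib",onz(c,[(391,238),(414,203)],.11).round(3).tolist())
j=cv2.resize(i[160:310,160:540],None,fx=2.1,fy=2.1,interpolation=cv2.INTER_CUBIC);cv2.imwrite("pics/c.png",j)
```

```text
board [[0.571, 0.413, 0.022], [0.562, 0.109, 0.022], [0.422, 0.112, 0.022], [0.43, 0.417, 0.022], [0.567, 0.266, 0.022], [0.426, 0.266, 0.022]]
stand top corners [[0.661, -0.19, 0.12], [0.522, -0.449, 0.12]] low [[0.53, -0.1, 0.01], [0.373, -0.369, 0.01]]
rib [[0.515, -0.14, 0.11], [0.611, -0.205, 0.11]]
```

View pics/c.png

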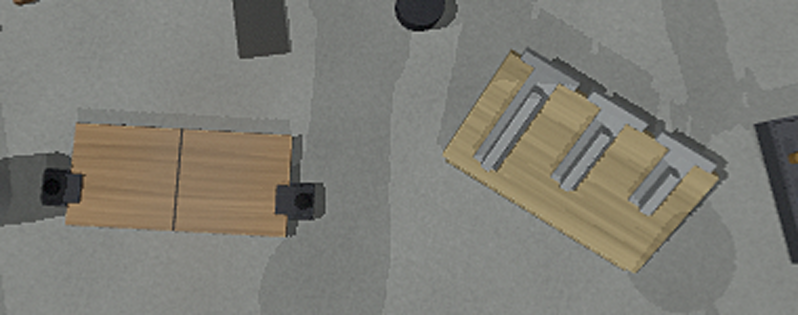

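```bash
cat >> h.py <<'E'
def frame(psi,th):  # square axes in world: yaw psi, slope th (x up the slope)
    return (R.from_euler('z',psi)*R.from_euler('y',-th)).as_matrix()
def goal(S,pos):    # tool x=sq x, z=-sq z ; prints mm shift and turn from measured pose
    o=manip.get_obs();T=S@np.diag([1,-1,-1])
    rv=(R.from_matrix(T)*R.from_quat(o["ee_rot"]).inv()).as_rotvec()
    print("shift",((np.array(pos)-o["position"])*1e3).round(1),"turn",rv.round(4),"deg",np.degrees(np.linalg.norm(rv)).round(1))
E
python3 - <<'E'
from h import *
import pickle
D=pickle.load(open("d0.pkl","rb"));i,c=D["top"]
s=1/2.1
ps=np.radians(-28.2);S=frame(ps,np.radians(35));n=S[:,2]
e=np.array([.6,-.32,.12])  # rough top edge point, refine: use corners
cor=onz(c,[(409,184),(506,236)],.12);print("edge",cor.round(3).tolist())
e=cor[0]
r=onplane(c,[(160+540*s,160+95*s),(160+490*s,160+160*s)],n,e+n*.032);print("rib top ends",r.round(4).tolist(),"in edge frame",((r-e)@S).round(4).tolist())
d=r[0]-r[1];print("yaw rib",np.degrees(np.arctan2(d[1],d[0])))
org=e+S[:,1]*(((r-e)@S)[:,1].mean());print("org",org)
g=org+S@np.array([-.065,0,.16]);print(g);goal(S,g)
E
```

```text
edge [[0.661, -0.19, 0.12], [0.522, -0.449, 0.12]]
rib top ends [[0.6017, -0.2082, 0.1283], [0.5233, -0.1557, 0.0625]] in edge frame [[-0.0313, -0.0444, 0.032], [-0.146, -0.0352, 0.032]]
yaw rib -33.78204003816505
org [ 0.64266264 -0.2249501   0.12      ]
[ 0.51485856 -0.15642215  0.21378186]
shift [270.6 418.6 -16.9] turn [-0.0296 -0.6305 -0.8656] deg 61.4
```

{"name": "step_arm", "arguments": {
  "moves": [
    [0,0,40,50,0,0,-0.1],
    [0,20,80,100,0,-0.1,-0.2],
    [0,50,120,130,0,-0.2,-0.3],
    [0,80,160,130,0,-0.3,-0.4],
    [0,110,200,130,0,-0.35,-0.5],
    [0,140,240,120,0,-0.4,-0.6],
    [0,165,280,110,0,-0.45,-0.7],
    [0,190,320,100,-0.03,-0.55,-0.8],
    [0,210,360,90,-0.03,-0.63,-0.87],
    [0,230,400,80,-0.03,-0.63,-0.87]
  ]
}}

```text
clock: 1.15
position: [0.4648, -0.1901, 0.3139]
ee_rot: [0.924, -0.236, 0.292, 0.075]
ft_force: [1.4, -0.2, -0.2]
grip_width: 1.0
grasp_force: 0.0
```

{"name": "step_arm", "arguments": {
  "moves": [
    [0,10,30,0,0,0,0],
    [0,10,30,0,0,0,0],
    [0,10,30,0,0,0,0],
    [0,10,30,0,0,0,0]
  ]
}}

```text
clock: 1.55
position: [0.475, -0.1636, 0.3155]
ee_rot: [0.924, -0.235, 0.291, 0.074]
ft_force: [0.1, -0.7, 0.3]
grip_width: 1.003
grasp_force: 0.0
```

Run:
```python
from h import *
import pickle
D={}
i,c=cam("wrist");cv2.imwrite("pics/w1.png",i);pickle.dump((i,c),open("d1.pkl","wb"))
print(manip.get_obs()["position"],c[2].round(3).tolist())
```

```text
[ 0.47497452 -0.16372895  0.31548117] [[-0.477, -0.844, 0.244, 0.463], [-0.879, 0.459, -0.129, -0.159], [-0.003, -0.276, -0.961, 0.481], [0.0, 0.0, 0.0, 1.0]]
```

View pics/w1.png

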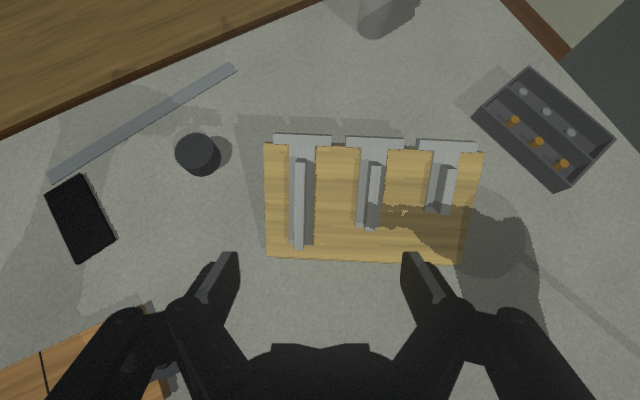

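The wrist view shows the whole stand: top edge from (264,143) to (484,153), low edge from (267,256) to (460,264). The long square is on the left, with its rib running from about (299,160) to (300,248) and its fence around (273–331,134–146).

Run:
```python
from h import *
import pickle
i,c=pickle.load(open("d1.pkl","rb"))
t=onz(c,[(264,143),(484,153)],.12);l=onz(c,[(267,257),(460,264)],.0168)
print("top",t.round(4).tolist(),np.linalg.norm(t[1]-t[0]));print("low",l.round(4).tolist(),np.linalg.norm(l[1]-l[0]), np.linalg.norm(t[0]-l[0]))
d=t[0]-t[1];psi=np.arctan2(-d[0],d[1]);print("yaw",np.degrees(psi))
S=frame(psi,np.radians(35));n=S[:,2];e=t[0]
b=onplane(c,[(289,247.5),(313,246.5),(290,220),(314.5,220),(274,141),(331,146)],n,e+n*.004);print("blade",((b-e)@S).round(4).tolist())
r=onplane(c,[(295.5,160),(305,161),(295,248),(304,248)],n,e+n*.032);print("rib?",((r-e)@S).round(4).tolist())
g=cv2.cvtColor(i,cv2.COLOR_BGR2GRAY)
for v in(170,200,230):print(v,g[v,284:322].tolist())
j=cv2.resize(i[125:270,255:345],None,fx=4,fy=4,interpolation=cv2.INTER_CUBIC);cv2.imwrite("pics/w1c.png",j)
```

```text
top [[0.659, -0.1753, 0.12], [0.4996, -0.437, 0.12]] 0.30633953993857743
low [[0.5313, -0.0981, 0.0168], [0.374, -0.3635, 0.0168]] 0.3084999315822447 0.18144212430788104
yaw -31.337653670025432
blade [[-0.1605, -0.0361, 0.004], [-0.1566, -0.0736, 0.004], [-0.1135, -0.0375, 0.004], [-0.1116, -0.0745, 0.004], [0.004, -0.0148, 0.004], [0.0005, -0.0935, 0.004]]
rib? [[-0.0153, -0.0479, 0.032], [-0.016, -0.0603, 0.032], [-0.1449, -0.0486, 0.032], [-0.1441, -0.0616, 0.032]]
170 [147, 137, 132, 133, 132, 131, 131, 132, 130, 129, 129, 148, 150, 149, 147, 145, 148, 147, 146, 144, 140, 99, 88, 96, 96, 98, 97, 96, 96, 92, 96, 103, 144, 153, 154, 153, 152, 152]
200 [129, 125, 126, 126, 126, 123, 129, 127, 129, 126, 137, 144, 147, 144, 145, 144, 146, 144, 140, 142, 98, 81, 91, 94, 95, 96, 94, 92, 91, 91, 90, 94, 126, 137, 136, 137, 135, 134]
230 [124, 121, 119, 120, 122, 124, 124, 123, 125, 123, 142, 145, 144, 141, 142, 141, 142, 140, 140, 111, 85, 89, 93, 95, 93, 95, 92, 93, 100, 96, 124, 131, 131, 131, 132, 133, 130, 133]
```

View pics/w1c.png

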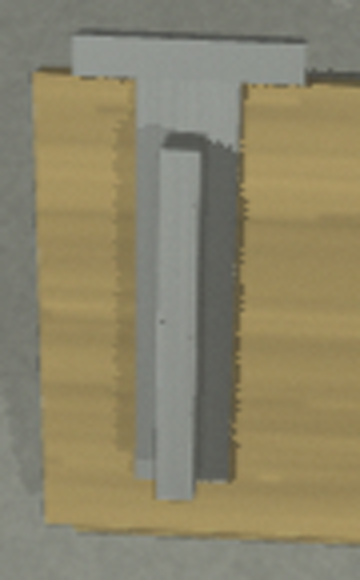

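Stand, blade and rib all agree with the given dimensions, so next is the pre-grasp and grasp.

Run:
```python
from h import *
e=np.array([.659,-.1753,.12]);S=frame(np.radians(-31.1),np.radians(35));o=e+S@[0,-.055,0]
np.savez("sq.npz",S=S,o=o);print(o)
for z in(.07,.008):goal(S,o+S@[-.065,0,z])
```

```text
[ 0.63059067 -0.22239469  0.12      ]
shift [  75.6  -10.4 -175.4] turn [-0.001  -0.0006 -0.0439] deg 2.5
shift [ 106.1  -28.8 -226.2] turn [-0.001  -0.0006 -0.0439] deg 2.5
```

{"name": "step_arm", "arguments": {
  "moves": [
    [0,20,-3,-45,0,0,-0.02],
    [0,40,-6,-88,0,0,-0.04],
    [0,58,-8,-132,0,0,-0.044],
    [0,75.6,-10.4,-175.4,0,0,-0.044],
    [0,75.6,-10.4,-175.4,0,0,-0.044],
    [0,75.6,-10.4,-175.4,0,0,-0.044]
  ]
}}

```text
clock: 2.2
position: [0.5506, -0.1748, 0.1391]
ee_rot: [0.919, -0.257, 0.289, 0.08]
ft_force: [0.1, -0.8, 0.4]
grip_width: 1.002
grasp_force: 0.0
```

Run:
```python
from h import *
i,c=cam("wrist");cv2.imwrite("pics/w2.png",i)
d=np.load("sq.npz");S,o=d["S"],d["o"]
P=[(-.018,.007,.032),(-.018,-.007,.032),(-.15,.007,.032),(-.15,-.007,.032),(0,.04,.004),(0,-.04,.004),(-.1,.018,.004),(-.1,-.018,.004)]
print(proj(c,[o+S@p for p in P]).round(1).tolist());goal(S,o+S@[-.065,0,.008])
```

```text
[[306.5, 159.0], [328.4, 159.0], [309.6, 323.3], [327.2, 323.3], [261.7, 126.3], [373.9, 126.0], [296.6, 250.1], [340.2, 250.0]]
shift [ 29.5 -18.  -49.1] turn [-0.0026  0.0022  0.0003] deg 0.2
```

View pics/w2.png

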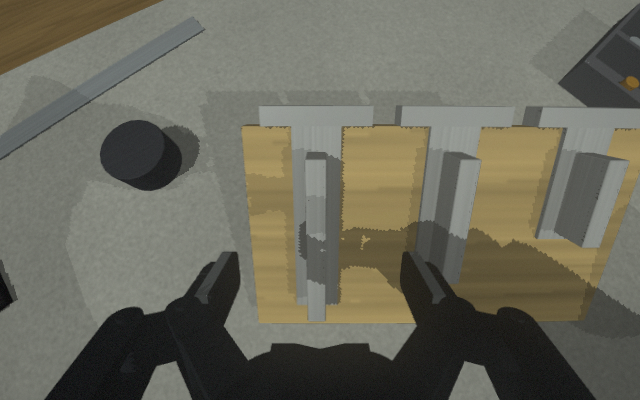

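The rib shows at columns 305–326 (predicted 306–328) and the fence inner edge at row 126 (predicted 126). The match is within about 1 mm, so I'll descend and grip.

{"name": "step_arm", "arguments": {
  "moves": [
    [0,10,-6,-16,0,0,0],
    [0,20,-11,-33,0,0,0],
    [0,30,-17.5,-49,0,0,0],
    [0,30,-17.5,-49,0,0,0],
    [0.5,30,-17.5,-49,0,0,0],
    [1,30,-17.5,-49,0,0,0],
    [1,30,-17.5,-49,0,0,0],
    [1,30,-17.5,-49,0,0,0],
    [1,30,-17.5,-49,0,0,0]
  ],
  "grip_force": 60
}}

```text
clock: 3.15
position: [0.5764, -0.1901, 0.0909]
ee_rot: [0.92, -0.257, 0.285, 0.077]
ft_force: [-57.5, 26.2, 55.8]
grip_width: 0.148
grasp_force: 61.5
```

Run:
```python
from h import *
o=manip.get_obs();print({k:np.round(o[k],3) for k in("clock","position","ft_force","torque","grip_width","grasp_force")})
d=np.load("sq.npz");S=d["S"];T=R.from_quat(o["ee_rot"]).as_matrix()
print("tcp in sq",S.T@(o["position"]-d["o"]));
```

```text
{'clock': np.float64(3.15), 'position': array([ 0.576, -0.19 ,  0.091]), 'ft_force': array([-57.549,  26.177,  55.775]), 'torque': array([ 1.428,  5.489, -0.995]), 'grip_width': np.float64(0.148), 'grasp_force': np.float64(61.51)}
tcp in sq [-0.06838613 -0.0003131   0.01240412]
```

{"name": "step_arm", "arguments": {
  "moves": [
    [1,-2,1,4,0,0,0],
    [1,-4,2.5,7,0,0,0],
    [1,-8,5,14,0,0,0],
    [1,-12,7,20,0,0,0],
    [1,-20,12,33,0,0,0],
    [1,-30,18,50,0,0,0],
    [1,-40,24,70,0,0,0]
  ]
}}

```text
clock: 3.85
position: [0.5348, -0.1656, 0.1608]
ee_rot: [0.92, -0.257, 0.284, 0.077]
ft_force: [0.5, -0.2, -2.5]
grip_width: 0.144
grasp_force: 60.3
```

Run:
```python
from h import *
i,c=cam("wrist");cv2.imwrite("pics/w3.png",i)
o=manip.get_obs();print(o["position"],o["ft_force"],o["grip_width"],o["grasp_force"])
```

```text
[ 0.535466   -0.16505564  0.16443734] [ 1.57301484 -1.61632856  0.34987359] 0.1468216631698285 60.57561278343201
```

View pics/w3.png

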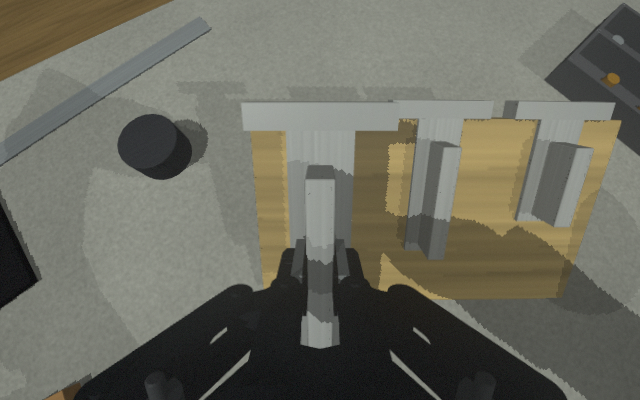

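The square is held level in the gripper, with the rib front end at about (306–335,179) and the fence at about (243–398,103–131). The other two squares haven't moved.

Run:
```python
from h import *
import pickle
i=cv2.imread("pics/w3.png");g=cv2.cvtColor(i,cv2.COLOR_BGR2GRAY).astype(int)
print("rib end col320 rows160-190",g[160:190,320].tolist())
for r in(185,215):print("rib row",r,g[r,298:345].tolist())
print("fence col 265 rows",g[122:138,265].tolist(),"left edge row115",g[115,236:250].tolist(),"right col inner 380",g[122:138,380].tolist())
print("blade row150",g[150,280:296].tolist(),g[150,346:362].tolist())
goal(frame(np.radians(-1.7),0),[.45,.25,.22])
```

```text
rib end col320 rows160-190 [158, 157, 156, 157, 152, 102, 90, 90, 91, 91, 91, 91, 89, 90, 92, 89, 90, 90, 94, 130, 145, 153, 153, 154, 152, 153, 152, 153, 153, 152]
rib row 185 [135, 136, 135, 134, 134, 132, 122, 141, 155, 159, 157, 158, 154, 156, 155, 155, 155, 153, 155, 153, 153, 152, 153, 152, 156, 156, 154, 153, 151, 151, 151, 151, 153, 152, 153, 151, 136, 102, 98, 101, 102, 102, 100, 97, 100, 100, 100]
rib row 215 [131, 131, 133, 129, 132, 130, 134, 131, 146, 156, 157, 156, 154, 153, 154, 152, 154, 151, 153, 152, 153, 150, 151, 154, 155, 156, 155, 152, 151, 150, 147, 150, 149, 149, 150, 139, 120, 100, 99, 99, 101, 100, 99, 96, 98, 99, 100]
fence col 265 rows [162, 161, 159, 160, 160, 160, 161, 160, 154, 135, 133, 132, 131, 131, 130, 132] left edge row115 [123, 121, 123, 126, 130, 140, 156, 165, 164, 164, 163, 162, 164, 165] right col inner 380 [152, 154, 154, 152, 156, 153, 151, 151, 137, 98, 95, 95, 95, 96, 97, 99]
blade row150 [135, 137, 138, 149, 151, 153, 156, 158, 158, 158, 160, 159, 158, 157, 156, 157] [158, 156, 156, 155, 156, 155, 153, 153, 134, 108, 99, 100, 100, 103, 102, 104]
shift [-85.5 415.1  55.6] turn [0.1661 0.5853 0.4991] deg 45.1
```

Run:
```python
from h import *
from scipy.optimize import least_squares
c=manip.camera("wrist");K=np.array(c["K"]);d=np.array(c["dist_coeffs"]);M=np.array(c["mount"])
A=np.linalg.inv(M)
P=np.array([(-.018,.007,.032),(-.018,-.007,.032),(0,.04,.004),(0,-.018,.004)])
U=np.array([(304.6,178.7),(334.6,178.7),(241.7,130.4),(355.2,130.4)])
def pr(v):
    Q=R.from_rotvec([0,v[3],v[4]]).apply(P*[1,-1,-1])+v[:3]  # tool frame
    C=Q@A[:3,:3].T+A[:3,3];return cv2.projectPoints(C.reshape(-1,1,3),np.zeros(3),np.zeros(3),K,d)[0].reshape(-1,2)
for f in(0,1):
    s=least_squares(lambda v:np.r_[(pr(v)-U).ravel(),200*(1-f)*v[3]*10],[.068,0,.012,0,0])
    print((s.x*1000).round(1),np.abs(s.fun).max().round(2))
```

```text
[68.6  0.9 10.3  0.   1.1] 0.91
[68.6  0.9 10.3  0.1  1.1] 0.91
```

{"name": "step_arm", "arguments": {
  "moves": [
    [1,-8,25,25,0.017,0.058,0.05],
    [1,-17,70,50,0.033,0.117,0.1],
    [1,-26,115,70,0.066,0.234,0.2],
    [1,-35,160,80,0.1,0.35,0.3],
    [1,-44,205,80,0.133,0.468,0.4],
    [1,-53,250,80,0.166,0.585,0.5],
    [1,-62,295,75,0.166,0.585,0.5],
    [1,-70,340,70,0.166,0.585,0.5],
    [1,-78,380,65,0.166,0.585,0.5],
    [1,-85,415,60,0.166,0.585,0.5]
  ]
}}

```text
clock: 4.95
position: [0.4512, 0.2514, 0.2197]
ee_rot: [1.0, -0.014, -0.001, 0.0]
ft_force: [0.5, 0.3, -2.6]
grip_width: 0.148
grasp_force: 60.4
```

{"name": "step_arm", "arguments": {
  "moves": [
    [1,0,0,0,0,0,0],
    [1,0,0,0,0,0,0],
    [1,0,0,0,0,0,0]
  ]
}}

```text
clock: 5.25
position: [0.4524, 0.2484, 0.2204]
ee_rot: [1.0, -0.015, -0.001, 0.0]
ft_force: [0.3, -1.3, -2.4]
grip_width: 0.148
grasp_force: 60.3
```

Run:
```python
from h import *
import pickle
i,c=cam("wrist");cv2.imwrite("pics/w4.png",i);pickle.dump((i,c),open("d4.pkl","wb"))
o=manip.get_obs();print(o["position"],o["ft_force"],o["grip_width"],o["grasp_force"])
```

```text
[0.45242485 0.24834229 0.22062683] [ 0.66868413 -0.26087779 -2.98412644] 0.14576048865774555 60.33472180366516
```

View pics/w4.png

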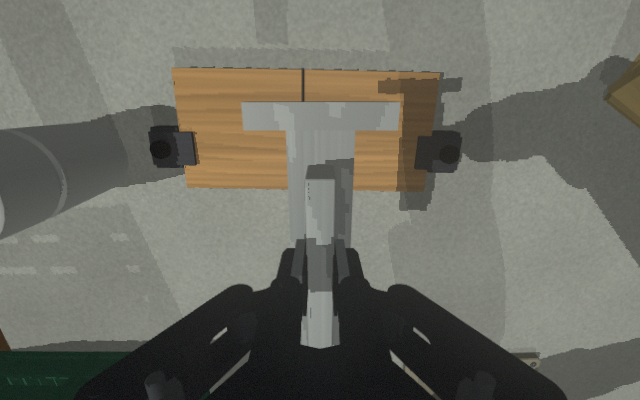

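The far board edge runs from (174,67) to (442,72). The pencil line meets it near (303,69), and the square is held level.

Run:
```python
from h import *
import pickle
i,c=pickle.load(open("d4.pkl","rb"))
sat=cv2.cvtColor(i,cv2.COLOR_BGR2HSV)[...,1].astype(float)
U=[]
for u in list(range(190,296,8))+list(range(312,375,8)):
    col=sat[58:85,u];k=np.argmax(col>60);U.append((u,58+k-.5))
E=onz(c,U,.022);f=np.polyfit(E[:,1],E[:,0],1);res=E[:,0]-np.polyval(f,E[:,1])
ok=abs(res)<.003;f=np.polyfit(E[ok,1],E[ok,0],1);psi=np.arctan(-f[0])
print("rows",[u[1] for u in U],"yaw",np.degrees(psi),"res",abs(res).max(),ok.sum())
g=cv2.cvtColor(i,cv2.COLOR_BGR2GRAY)
L=[(r,g[r,294:313].astype(float)) for r in range(75,98,4)]
pts=[(294+np.average(np.arange(19),weights=np.clip(np.median(v)-v-15,0,None)),r) for r,v in L];m=onz(c,pts,.022)
print(np.round(pts,1).tolist(),m.round(4).tolist())
lx=np.polyfit(m[:,0],m[:,1],1);print("line yaw",np.degrees(np.arctan(lx[0])))
x=.57
for _ in range(9):y=np.polyval([np.tan(psi),m[:,1].mean()-np.tan(psi)*m[:,0].mean()],x);x=np.polyval(f,y)
mk=np.array([x,y,.022]);print("mark",mk)
S=frame(psi,0);np.savez("mk.npz",S=S,mk=mk)
for dy in(-.018,.018):
    o=mk+S@[.004,dy,.012];goal(S,o+S@[-.0686,.0009,.0103])
```

```text
rows [np.float64(67.5), np.float64(67.5), np.float64(67.5), np.float64(67.5), np.float64(67.5), np.float64(67.5), np.float64(67.5), np.float64(67.5), np.float64(67.5), np.float64(67.5), np.float64(68.5), np.float64(68.5), np.float64(68.5), np.float64(68.5), np.float64(68.5), np.float64(68.5), np.float64(69.5), np.float64(69.5), np.float64(69.5), np.float64(69.5), np.float64(70.5), np.float64(69.5)] yaw -2.6302417707942274 res 0.0007425074192902725 22
[[302.7, 75.0], [302.6, 79.0], [302.6, 83.0], [302.6, 87.0], [302.6, 91.0], [302.6, 95.0]] [[0.5611, 0.2633, 0.022], [0.5569, 0.2635, 0.022], [0.5527, 0.2638, 0.022], [0.5485, 0.264, 0.022], [0.5443, 0.2642, 0.022], [0.54, 0.2643, 0.022]]
line yaw -2.814507599152318
mark [0.56759723 0.26306696 0.022     ]
shift [  49.9    0.6 -176.3] turn [ 0.0004 -0.0014 -0.0162] deg 0.9
shift [  51.5   36.6 -176.3] turn [ 0.0004 -0.0014 -0.0162] deg 0.9
```

{"name": "step_arm", "arguments": {
  "moves": [
    [1,20,0,-45,0,0,-0.016],
    [1,40,0,-90,0,0,-0.016],
    [1,54,0.6,-130,0,0,-0.016],
    [1,54,0.6,-160,0,0,-0.016],
    [1,54,0.6,-168,0,0,-0.016],
    [1,54,0.6,-168,0,0,-0.016],
    [1,54,0.6,-168,0,0,-0.016]
  ]
}}

```text
clock: 6.0
position: [0.5067, 0.2508, 0.0547]
ee_rot: [1.0, -0.022, 0.0, -0.001]
ft_force: [-0.5, -0.3, -2.0]
grip_width: 0.148
grasp_force: 60.2
```

Run:
```python
from h import *
i,c=cam("wrist");cv2.imwrite("pics/w5.png",i)
d=np.load("mk.npz");S,mk=d["S"],d["mk"]
goal(S,mk+S@[.006,-.018,.001]+S@[-.0686,.0009,.0103])
print("mark px",proj(c,[mk,mk-S@[.01,0,0],mk+S@[0,.05,0],mk+S@[0,-.09,0]]).round(1).tolist())
g=cv2.cvtColor(i,cv2.COLOR_BGR2GRAY)
j=cv2.resize(i[60:210,180:440],None,fx=3,fy=3,interpolation=cv2.INTER_CUBIC);cv2.imwrite("pics/w5c.png",j)
print(manip.get_obs()["ft_force"])
```

```text
shift [ -2.6  -2.1 -21.8] turn [-0.0016  0.0015 -0.0026] deg 0.2
mark px [[293.7, 138.7], [294.1, 154.9], [212.3, 138.6], [440.5, 139.5]]
[-0.55556728  0.76041599 -1.53082294]
```

View pics/w5c.png

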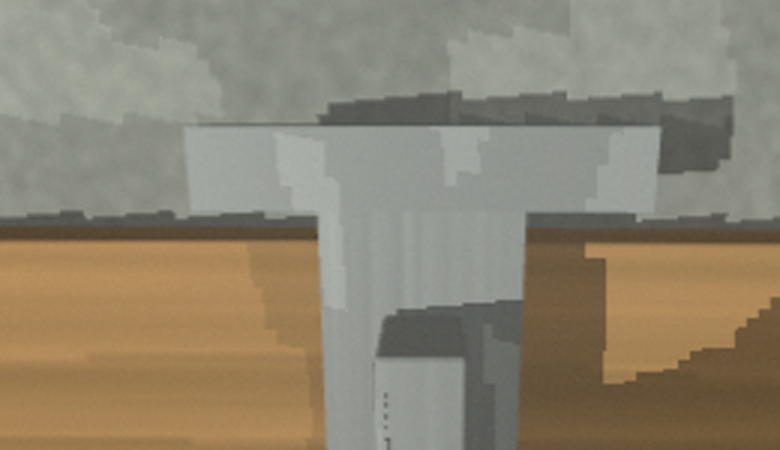

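The board edge is at row 139 as predicted. The fence is past the edge and square to it, so I'll lower in steps.

{"name": "step_arm", "arguments": {
  "moves": [
    [1,-1,-1.5,-8,0,0,0],
    [1,-1,-1.5,-14,0,0,0],
    [1,-1,-1.5,-18,0,0,0],
    [1,-1,-1.5,-18,0,0,0],
    [1,-1,-1.5,-18,0,0,0]
  ],
  "grip_force": 40
}}

```text
clock: 6.55
position: [0.5047, 0.2491, 0.0348]
ee_rot: [1.0, -0.021, -0.001, 0.0]
ft_force: [-0.3, 0.1, -2.7]
grip_width: 0.15
grasp_force: 60.3
```

Run:
```python
from h import *
d=np.load("mk.npz");S,mk=d["S"],d["mk"]
for k in range(3):
    cam("wrist");goal(S,mk+S@[.0,-.018,.0]+S@[-.0686,.0009,.0103])
o=manip.get_obs();print(o["ft_force"],o["torque"])
```

```text
shift [-6.5  0.  -2.6] turn [-0.     -0.0014 -0.003 ] deg 0.2
shift [-6.5  0.  -2.7] turn [-0.0001 -0.0013 -0.0029] deg 0.2
shift [-6.5  0.1 -2.7] turn [-0.     -0.0012 -0.0029] deg 0.2
[ 1.2936222  -0.69880301 -3.45849187] [-0.02029454  0.05265735 -0.05161738]
```

{"name": "step_arm", "arguments": {
  "moves": [
    [1,0,0,-1,0,0,-0.003],
    [1,0,0,-2,0,0,-0.003],
    [1,0,0,-3,0,0,-0.003],
    [1,0,0,-3,0,0,-0.003],
    [1,0,0,-3,0,0,-0.003]
  ]
}}

```text
clock: 7.2
position: [0.505, 0.2491, 0.0337]
ee_rot: [1.0, -0.023, -0.0, -0.0]
ft_force: [-7.5, -4.8, 18.6]
grip_width: 0.147
grasp_force: 63.2
```

The blade has contacted the board (about 19 N). I'll ease off slightly and draw the fence back to the edge.

{"name": "step_arm", "arguments": {
  "moves": [
    [1,-1,0,1,0,0,0],
    [1,-2.5,0,1,0,0,0],
    [1,-4,0,1,0,0,0],
    [1,-5,0,1,0,0,0],
    [1,-5,0,1,0,0,0]
  ]
}}

```text
clock: 7.7
position: [0.5009, 0.2494, 0.0338]
ee_rot: [1.0, -0.023, 0.001, -0.001]
ft_force: [3.5, -0.4, 6.5]
grip_width: 0.148
grasp_force: 61.7
```

{"name": "step_arm", "arguments": {
  "moves": [
    [1,-0.5,0,0,0,0,0],
    [1,-1,0,0,0,0,0],
    [1,-1,0,0,0,0,0]
  ]
}}

```text
clock: 8.0
position: [0.5, 0.2495, 0.0338]
ee_rot: [1.0, -0.023, 0.001, -0.001]
ft_force: [3.9, 0.1, 7.3]
grip_width: 0.147
grasp_force: 61.6
```

{"name": "step_arm", "arguments": {
  "moves": [
    [1,-0.5,0,0,0,0,0],
    [1,-1,0,0,0,0,0],
    [1,-1,0,0,0,0,0]
  ]
}}

```text
clock: 8.3
position: [0.499, 0.2495, 0.0338]
ee_rot: [1.0, -0.023, 0.001, -0.001]
ft_force: [4.2, -0.9, 5.0]
grip_width: 0.149
grasp_force: 61.6
```

{"name": "step_arm", "arguments": {
  "moves": [
    [1,-0.5,0,0,0,0,0],
    [1,-1,0,0,0,0,0],
    [1,-1,0,0,0,0,0]
  ]
}}

```text
clock: 8.6
position: [0.4984, 0.2494, 0.0338]
ee_rot: [1.0, -0.023, 0.001, -0.001]
ft_force: [5.0, -0.8, 4.8]
grip_width: 0.154
grasp_force: 61.3
```

{"name": "step_arm", "arguments": {
  "moves": [
    [1,-0.5,0,0,0,0,0],
    [1,-1,0,0,0,0,0],
    [1,-1,0,0,0,0,0]
  ]
}}

```text
clock: 8.9
position: [0.4983, 0.2495, 0.0339]
ee_rot: [1.0, -0.023, 0.002, -0.001]
ft_force: [10.5, 1.0, 1.6]
grip_width: 0.148
grasp_force: 60.8
```

Force rose to about 10 N at the predicted position, so the fence is flush. Releasing now.

{"name": "step_arm", "arguments": {
  "moves": [
    [0.8,0,0,0,0,0,0],
    [0.5,0,0,0,0,0,0],
    [0.2,0,0,0,0,0,0],
    [0,0,0,0,0,0,0],
    [0,0,0,0,0,0,0],
    [0,0,0,0,0,0,0]
  ]
}}

```text
clock: 9.5
position: [0.4956, 0.249, 0.0328]
ee_rot: [1.0, -0.023, -0.001, 0.0]
ft_force: [0.1, -0.3, 0.6]
grip_width: 1.001
grasp_force: 0.0
```

{"name": "step_arm", "arguments": {
  "moves": [
    [0,0,0,15,0,0,0],
    [0,0,0,40,0,0,0],
    [0,0,0,80,0,0,0],
    [0,-10,0,120,0,0,0],
    [0,-30,0,160,0,0,0],
    [0,-40,0,190,0,0,0],
    [0,-40,0,190,0,0,0],
    [0,-40,0,190,0,0,0],
    [0,-40,0,190,0,0,0]
  ]
}}

```text
clock: 10.4
position: [0.4555, 0.2486, 0.2223]
ee_rot: [1.0, -0.023, -0.001, 0.0]
ft_force: [-0.4, -0.0, -0.9]
grip_width: 0.998
grasp_force: 0.0
```

Run:
```python
from h import *
i,c=cam("wrist")
d=np.load("mk.npz");S,mk=d["S"],d["mk"]
P=[(0,.022,.004),(0,-.058,.004),(-.09,0,.004),(-.09,-.036,.004),(-.155,0,.004),(-.155,-.036,.004),(0,.08,0),(0,0,0)]
q=proj(c,[mk+S@p for p in P]);print(q.round(1).tolist())
for k in(0,1,6):cv2.circle(i,tuple(int(v) for v in q[k].round()),1,(0,0,255),-1)
for k in(2,3,4,5):cv2.circle(i,tuple(int(v) for v in q[k].round()),1,(0,255,0),-1)
x0,y0=int(q[7][0])-130,max(0,int(q[7][1])-60)
print(x0,y0,manip.get_obs()["ft_force"]);cv2.imwrite("pics/w6.png",cv2.resize(i[y0:y0+190,x0:x0+260],None,fx=3,fy=3,interpolation=cv2.INTER_NEAREST))
```

```text
[[281.2, 71.8], [353.8, 71.8], [302.6, 152.9], [332.7, 152.9], [303.6, 203.6], [331.9, 203.7], [229.8, 72.3], [301.4, 72.1]]
171 12 [ 0.85559192  0.39582839 -0.00409526]
```

View pics/w6.png

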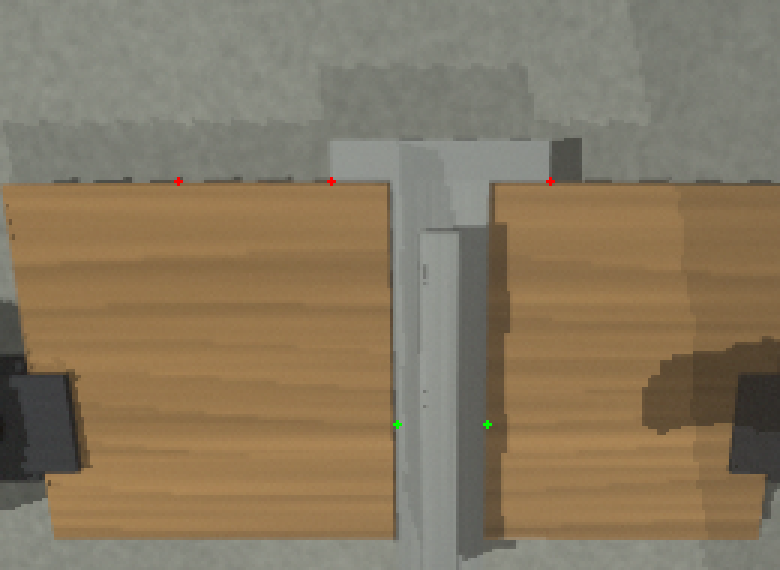

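The square lies flat. The fence's inner edge is on the board's far edge at both ends (row ~181 in the crop), and the blade's left edge runs along the pencil line at column ~395, within about 1 mm of prediction.

```bash
python3 -c "
from workcell import manip
print(manip.hand_in())"
```

```text
the job is handed in; nothing more can be done
None
```

I set the long square flat on the board with its fence flush to the far edge and its blade's left edge on the pencil line to within about 1 mm, let go, and handed the job in at about 10.5 s; no verdict was returned.

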